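# Lower a ratcheting reading stand to its second notch

### The job

The tilting board of the reading stand is propped up too steeply: set it to the second notch from the bottom and leave it standing there on its prop. The ratchet lets it down only after it has been raised right up until it just meets the top stop (which throws the prop clear) and then lowered all the way onto its rests (which brings the prop back); do it gently, without straining the stop, dropping the board or disturbing the things standing around.

Things in the scene. Friction and masses are not known exactly. Their poses are not given: they have to be found in the camera images.
- reading_stand: fixed grey metal stand with a white tilting board; base plate 250 x 300 mm. Its origin lies on the worktop straight under the middle of the hinge; its x axis points from the hinge (near the robot) to the far side, its y axis along the hinge to the left, z up. The ratchet (tooth sector, weighted prop and clear guard) is on its +y side, 120 to 172 mm from the middle
- hinge_centre (a point): middle of the board's hinge axis, 100 mm above the worktop; the axis is the stand's y axis
- handle_bar (a point): centre of the handle bar, a round steel bar 12 mm thick with 104 mm free between its two side arms; parallel to the hinge and 205 mm from it, in the plane of the board. It is the far cross-piece of a U-shaped handle; the gap between the bar and the board's edge is 37 mm
- board (a joint): tilt of the board (150 x 218 mm, 0.4 to 0.65 kg), rad: 0 flat on its rests, growing as its far edge with the handle bar rises. By its weight (2 to 4 N at the bar) it rests on a notch: 0.18, 0.33 (second from the bottom), 0.48 or 0.63; starts on one of the upper two. Raised 0.02 or more past a notch, the prop clicks in and then holds the board against lowering
- stop_buffer: rubber-topped block of the top stop, 26 x 26 x 12 mm, fixed low at the front of the stand's +y side; origin under its centre. A nose that turns with the board lands on it when the board is fully raised, somewhere from 0.89 to 1.10 rad: the setting differs from stand to stand and must be felt. It is strained beyond 55 N, about 17 N at the bar; 5 to 9 N beyond the lifting force shows the stop
- timer: small white timer, 66 x 66 x 21 mm, loose, a bystander beside the stand; origin under its centre
- tally_counter: hand tally counter, 34 x 47 x 49 mm, loose, a bystander at the right; origin under its centre
- prop_pivot (a point): pivot of the weighted prop on the stand's +y side, fixed. The prop leans on the teeth by its weight. It is thrown clear during the last 0.06 rad before the top stop (not lower) and the board then goes down freely; on the way down, between 0.15 rad and flat, the prop is put back on the teeth
- reagent_jar: small capped reagent bottle, 56 mm across, 104 mm high, loose, a bystander close to the stand's left side; origin under its centre
- pen: felt marker, 12 x 136 x 14 mm, lying loose near the right rear corner of the stand, a bystander; origin under its centre

How it is judged:
On the way, in this order (a step that is already met when the one before it is completed fails the run):
1. the board has been raised until it meets the top stop (value of joint board above 0.82 rad and contact force between stop_buffer and anything else above 2 N), for 0.02 s.
2. the board has been lowered all the way onto its rests (value of joint board below 0.03 rad), for 0.02 s.
At the end, for the whole second after the job is handed in: the board stands still on the second notch (tilt 0.29 to 0.37 rad) and is let go (value of joint board between 0.29 and 0.37 rad and velocity of joint board between -0.05 and 0.05 rad/s); the robot touches nothing.
It fails at once if the top stop is strained: more than 55 N on its buffer (about 17 N at the handle bar) (contact force between stop_buffer and anything else above 55 N).
It fails at once if the board is dropped: it falls (faster than 0.3 rad/s) with no finger on anything, below 0.28 or above 0.70 rad (velocity of joint board below -0.3 rad/s and contact force between the fingers and anything else below 0.05 N and (value of joint board below 0.28 rad or value of joint board above 0.7 rad)).
It fails at once if a bystander is moved by more than 3 cm (distance of any of timer, reagent_jar, tally_counter, pen from where it was at the start of the episode above 0.03 m).
It also fails if it takes over 72 s, if anything falls off the work surface, if the arm or the gripper's body presses on something with over 40 N, if the wrist force passes 120 N, or if a joint passes its speed limit or range.

### The arm

A 6-joint arm with a two-finger parallel gripper is mounted at the origin on a cart in front of the work surface, level with it; the furniture and walls round the work are solid. World frame = base frame: x ahead of the robot, y to its left, z up, the work surface at z = 0. Lengths are in m, angles in rad, forces in N, time in s.
With the tool pointing down it reaches from about 0.275 to 0.775 m from the base axis. Payload 14.6 kg.
Tool frame: the origin (TCP) lies between the finger pads; the fingertips stand 25 mm ahead of it and the grasp point (between the pads) lies 6 mm ahead of it (ctrl.tip_reach is the distance from the TCP to the fingertips, in m); z points along the fingers, y is the direction in which the jaws open and shut (so a half turn about z gives the same grasp; the last joint's range is limited). The gripper opens to 85 mm and grips with 20 to 120 N. Pads are 22 mm wide; open, the fingers measure 114 mm over their backs; the gripper's body (76 mm by 85 mm) begins 54 mm behind the grasp point. The pads swing forward as they close: fully open they stand 13 mm farther back than shut.
Start: joints at [0.975, 0.263, -0.048, 1.259, 0, 1.415], TCP at [0.224, 0.475, 0.256] pointing down, gripper open.
Joint ranges: [-2.65, 2.65], [-0.89, 1.7], [-1.18, 1.37], [-2.13, 2.11], [-1.35, 1.29], [-3.14, 3.14]. Speed limits (rad/s): [1.89, 1.89, 2.57, 2.79, 3.14, 3.14].

### API

Orientations are given as a 3x3 rotation matrix whose columns are the frame's x, y, z axes.
In Python, from workcell import ctrl gives the robot as it stands.
- The arm moves only by the shell command python3 -m pendant 'ROWS' [FORCE]. ROWS is a JSON object of lists of equal length, an entry for each row: "delta_pos": the shift along the tool's x, y, z in cm, a list of three; "rotation": the turn, a rotation vector about the tool's x, y, z in degrees, a list of three; "jaw": the finger opening in cm, from 0 to 8.54. In form: {"delta_pos": [[tx, ty, tz], ...], "rotation": [[rx, ry, rz], ...], "jaw": [jaw, ...]}. A call has 1 to 20 rows; each row shifts and turns the commanded pose from where the row before left it, along the tool's axes as they then stand; what a row does not reach is not made up. A row lasts 1/10 s, in which the tool goes at most 50 mm and 8.59 degrees, less where a joint would pass 70% of its speed; a pose out of reach is approached as far as the arm can. A call with a gripper value outside its range is refused whole. The fingers move at their own pace and stop on an object; FORCE is the grip in N (left out, the last holds). Time passes only in rows, so rows that do not move let the fingers close. It gives the time, the measured TCP pose, the force and the opening at its end, in the units of the state.
- ctrl.state(): the state, without advancing time (a new reading comes with each control period).
- ctrl.grab_frame(name): name is "scene" or "top"; returns a dict with "img" (384x512x3 uint8, red, green, blue), "depth" (384x512 float32, m along the optical axis (not along the pixel's ray), 0 where there is no reading), "vfov" (degrees; the focal length in pixels is half the picture's height over the tangent of half this angle, whatever the lens; pixels are square), "cx", "cy" (the principal point, pixels), "eye" and "orientation" of the camera in the world. Camera axes: x right, y down, z forward; pixel columns grow to the right and rows downward; lengths in m; the calibration is good to about 2 mm. A picture is of the moment at which its call begins.
- ctrl.job_done(): hands the job in, once; it reports no verdict.
The state is a dict: "t": time; "joints": joint angles; "joint_velocities": joint speeds; "tau": joint torques, N m; "position": TCP position; "tool_rot": TCP orientation; "contact_force": force on the tool from outside, world axes, zero at the start; "moment": the same for the moment, N m; "width": finger opening in m.
Only numpy, scipy, OpenCV 4.12 (cv2) and the standard library are available. Lean on these libraries where they do the work, as an engineer would, in place of code of your own. Each camera call takes 0.05 s, during which the arm holds its last target.

## Working session

There is one attempt and no reset: what is moved stays moved. The work goes in short steps, Python scripts to look and compute and a shell command to move; the robot and the scene stay as the last step left them, time stands still between calls to the robot, and variables do not carry over. Pictures are saved under pics/ and viewed, and the job is handed in when it is done.

```bash
ls; mkdir -p pics; python3 - <<'E'
from workcell import ctrl
import cv2,numpy as np,pickle
s=ctrl.state()
for k,v in s.items(): print(k,np.round(v,3).tolist())
print(ctrl.tip_reach)
for n in("scene","top"):
    f=ctrl.grab_frame(n); pickle.dump(f,open(n+'.pkl','wb'))
    cv2.imwrite(f'pics/{n}0.png',cv2.cvtColor(f['img'],cv2.COLOR_RGB2BGR))
    print({k:(np.round(v,3).tolist()) for k,v in f.items() if k not in('img','depth')})
E
```

```text
pics
t 0.0
joints [0.975, 0.264, -0.049, 1.259, -0.0, 1.415]
joint_velocities [0.0, -0.0, -0.001, 0.001, -0.0, 0.001]
tau [-0.001, -63.761, 38.457, 0.013, -0.0, -0.0]
position [0.224, 0.475, 0.256]
tool_rot [[-0.904, 0.427, -0.001], [0.427, 0.904, -0.001], [0.0, -0.001, -1.0]]
contact_force [-0.194, -0.319, 0.186]
moment [-0.052, 0.019, -0.067]
width 0.085
0.025
{'vfov': 56.785, 'cx': 261.532, 'cy': 192.601, 'eye': [-0.051, -0.462, 0.657], 'orientation': [[0.434, -0.595, 0.677], [-0.901, -0.293, 0.321], [0.007, -0.749, -0.663]]}
{'vfov': 53.538, 'cx': 260.245, 'cy': 191.104, 'eye': [0.4, -0.179, 1.063], 'orientation': [[-0.002, -0.989, 0.147], [-1.0, 0.003, 0.005], [-0.006, -0.147, -0.989]]}
```

View pics/scene0.png

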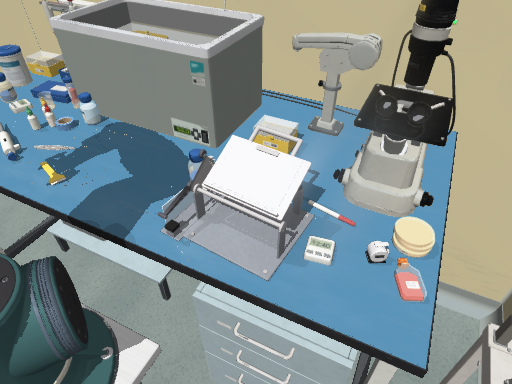

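View pics/top0.png

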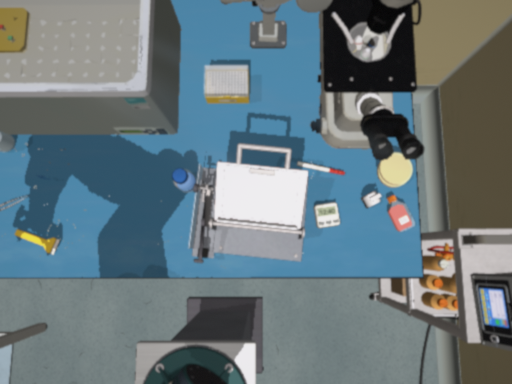

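The top view shows the stand in the centre: handle bar about (264,149), board (215–308, 165–228), jar (183,180), pen (320,167), timer (327,213), and the water-bath block at the left. I'll enlarge these.

```bash
cat > h.py <<'E'
import numpy as np,cv2,pickle
def P(f,u,v,d=None):
    d=f['depth'][int(round(v)),int(round(u))] if d is None else d
    fl=f['img'].shape[0]/2/np.tan(np.radians(f['vfov']/2))
    return np.array(f['eye'])+np.array(f['orientation'])@(np.array([(u-f['cx'])/fl,(v-f['cy'])/fl,1])*d)
def proj(f,p):
    fl=f['img'].shape[0]/2/np.tan(np.radians(f['vfov']/2))
    c=np.array(f['orientation']).T@(np.array(p)-np.array(f['eye'])); return fl*c[0]/c[2]+f['cx'],fl*c[1]/c[2]+f['cy']
def crop(f,x0,y0,x1,y1,k,name):
    cv2.imwrite(name,cv2.cvtColor(cv2.resize(f['img'][y0:y1,x0:x1],None,fx=k,fy=k,interpolation=cv2.INTER_CUBIC),cv2.COLOR_RGB2BGR))
E
python3 - <<'E'
from h import *
t=pickle.load(open('top.pkl','rb'));s=pickle.load(open('scene.pkl','rb'))
crop(t,165,130,355,270,4,'pics/t1.png');crop(s,155,110,345,280,4,'pics/s1.png')
E
```

```text
(no output)
```

View pics/t1.png

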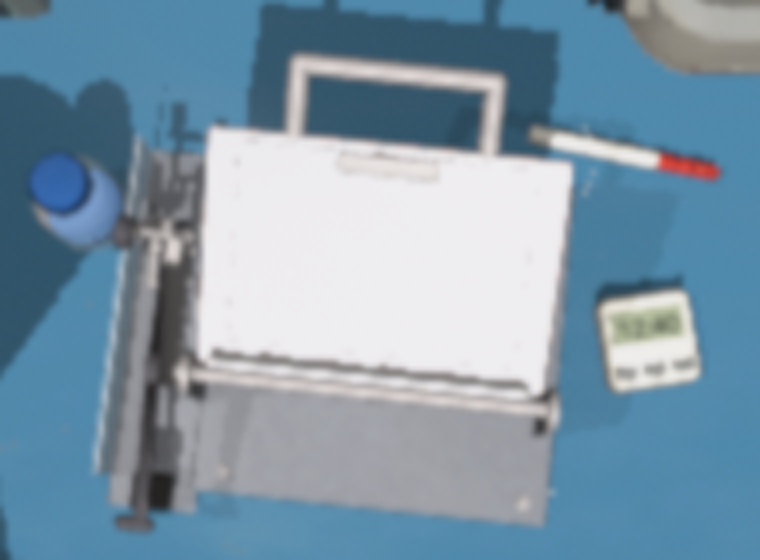

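View pics/s1.png

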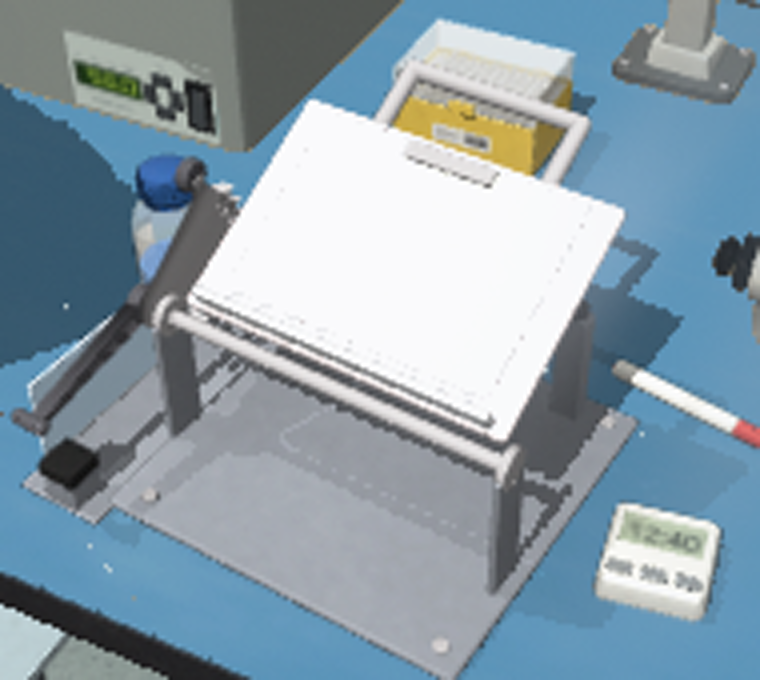

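Crops: hinge rod ends at top px (211,223) and (304,232); handle bar corners at (239,145.5) and (290.5,149.5); black stop buffer at scene px (172,226), with the nose hanging just over it at the end of the dark arm.

```bash
python3 - <<'E'
from h import *
t=pickle.load(open('top.pkl','rb'));s=pickle.load(open('scene.pkl','rb'))
def Z(f,u,v,z):
    a=P(f,u,v,0);b=P(f,u,v,1);return a+(b-a)*(z-a[2])/(b[2]-a[2])
h1=Z(t,210.75,223.25,.1);h2=Z(t,303.75,232,.1);print('hinge',h1,h2)
h1s=Z(s,155+165/4,110+312/4,.1);h2s=Z(s,155+508/4,110+465/4,.1);print('hinge s',h1s,h2s)
for u in (245,255,265,275,285):
    v0=145.5+(u-239.25)*4/51.25
    best=min(((t['depth'][int(v0)+k,u],int(v0)+k) for k in(-2,-1,0,1,2)))
    print('bar',u,best,P(t,u,best[1],best[0]))
for n,u,v in(('jar',180,176),('timer',327,213),('pen',320,167)): print(n,P(t,u,v))
for n,u,v in(('buf',172,225),('nose',162,214),('jarS',196,155)): print(n,P(s,u,v))
# board plane
ys,xs=np.mgrid[178:215:4,225:300:6]
Q=np.array([P(t,u,v) for u,v in zip(xs.ravel(),ys.ravel())]);c=Q.mean(0);n=np.linalg.svd(Q-c)[2][2];n*=np.sign(n[2]);print('normal',n,'tilt',np.arccos(n[2]),'yaw',np.arctan2(-n[1],-n[0]),'c',c)
E
```

```text
hinge [ 0.46124539 -0.04894945  0.1       ] [ 0.43862844 -0.28344854  0.1       ]
hinge s [ 0.46416625 -0.04424439  0.1       ] [ 0.43985759 -0.27833848  0.1       ]
bar 245 (np.float32(0.88784575), 147) [ 0.63224132 -0.13947096  0.19997791]
bar 255 (np.float32(0.8868547), 147) [ 0.63192674 -0.16281601  0.20080769]
bar 265 (np.float32(0.8859544), 148) [ 0.62933367 -0.18610228  0.201207  ]
bar 275 (np.float32(0.887377), 148) [ 0.62964733 -0.20942719  0.19969007]
bar 285 (np.float32(0.88797814), 150) [ 0.62513274 -0.23276266  0.19828517]
jar [0.58278655 0.0321242  0.1010664 ]
timer [ 0.49395452 -0.35756578  0.01572362]
pen [ 0.6245188 -0.3424325  0.0102816]
buf [ 0.3829077  -0.0211793   0.03782085]
nose [ 0.367129   -0.01456747  0.08597862]
jarS [0.57217925 0.02757015 0.10491012]
normal [-0.4583124   0.04712828  0.8875408 ] tilt 0.4788165383673677 yaw -0.10246988103222643 c [ 0.52394104 -0.17612569  0.14509528]
```

Both cues agree: the tilt is 0.48 (third notch), stand yaw is about -0.10 rad, hinge centre about (0.451,-0.164) and bar centre about (0.630,-0.186,0.194). I'll check the bath's edge, then start with up + turn.

```bash
python3 - <<'E'
from h import *
t=pickle.load(open('top.pkl','rb'))
for u,v in((178,130),(150,130),(150,100),(100,130),(50,130),(155,50)): print(u,v,P(t,u,v).round(3))
E
python3 -m pendant '{"delta_pos":[[0,0,-1.2],[0,0,-1.2],[0,0,-1.2],[0,0,-1.2],[0,0,-1.2],[0,0,-1.2],[0,0,-1.2],[0,0,-1.2],[0,0,-1.2]],"rotation":[[0,0,7.83],[0,0,7.83],[0,0,7.83],[0,0,7.83],[0,0,7.83],[0,0,7.83],[0,0,7.83],[0,0,7.83],[0,0,7.83]],"jaw":[3,3,3,3,3,3,3,3,3]}' 20
```

```text
178 130 [0.737 0.064 0.   ]
150 130 [0.713 0.121 0.078]
150 100 [0.72  0.065 0.27 ]
100 130 [0.719 0.263 0.061]
50 130 [0.718 0.398 0.065]
155 50 [0.835 0.058 0.273]
t: 1.0
position: [0.2239, 0.4747, 0.3645]
tool_rot: [[0.105, 0.994, -0.0], [0.994, -0.105, -0.001], [-0.001, -0.0, -1.0]]
contact_force: [0.3, -0.3, -0.0]
width: 0.0298
```

```bash
python3 -m pendant '{"delta_pos":[[-3.07,2.36,0],[-3.07,2.36,0],[-3.07,2.36,0],[-3.07,2.36,0],[-3.07,2.36,0],[-3.07,2.36,0],[-3.07,2.36,0],[-3.07,2.36,0],[-3.07,2.36,0],[-3.07,2.36,0],[-3.07,2.36,0],[-3.07,2.36,0],[-3.07,2.36,0],[-3.07,2.36,0],[-3.07,2.36,0],[-3.07,2.36,0],[-3.07,2.36,0],[-3.07,2.36,0],[-3.07,2.36,0],[-3.07,2.36,0]],"rotation":[[0,0,0],[0,0,0],[0,0,0],[0,0,0],[0,0,0],[0,0,0],[0,0,0],[0,0,0],[0,0,0],[0,0,0],[0,0,0],[0,0,0],[0,0,0],[0,0,0],[0,0,0],[0,0,0],[0,0,0],[0,0,0],[0,0,0],[0,0,0]],"jaw":[3,3,3,3,3,3,3,3,3,3,3,3,3,3,3,3,3,3,3,3]}'
python3 -m pendant '{"delta_pos":[[0,0,3],[0,0,3],[0,0,3],[0,0,1]],"rotation":[[0,0,0],[0,0,0],[0,0,0],[0,0,0]],"jaw":[3,3,3,3]}'
python3 - <<'E'
from h import *
from workcell import ctrl
f=ctrl.grab_frame('top');s=ctrl.grab_frame('scene');crop(f,190,110,340,240,5,'pics/t2.png');crop(s,200,60,350,200,5,'pics/s2.png')
E
```

```text
t: 3.0
position: [0.6329, -0.1847, 0.3639]
tool_rot: [[0.1, 0.995, -0.0], [0.995, -0.1, 0.0], [0.0, -0.0, -1.0]]
contact_force: [1.4, 0.0, 0.6]
width: 0.03
t: 3.4
position: [0.6314, -0.1829, 0.2612]
tool_rot: [[0.1, 0.995, -0.004], [0.995, -0.1, 0.002], [0.001, -0.004, -1.0]]
contact_force: [-0.4, 0.0, 0.5]
width: 0.0299
```

View pics/s2.png

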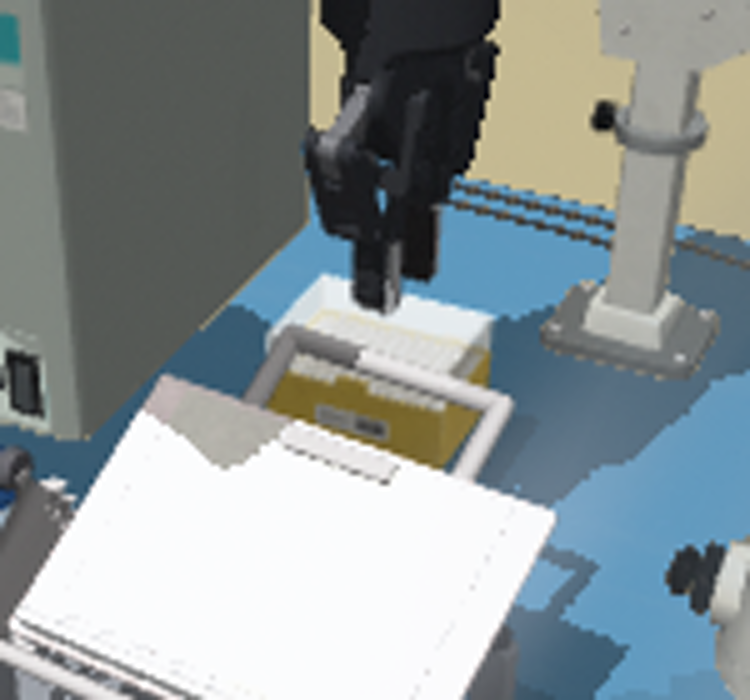

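View pics/t2.png

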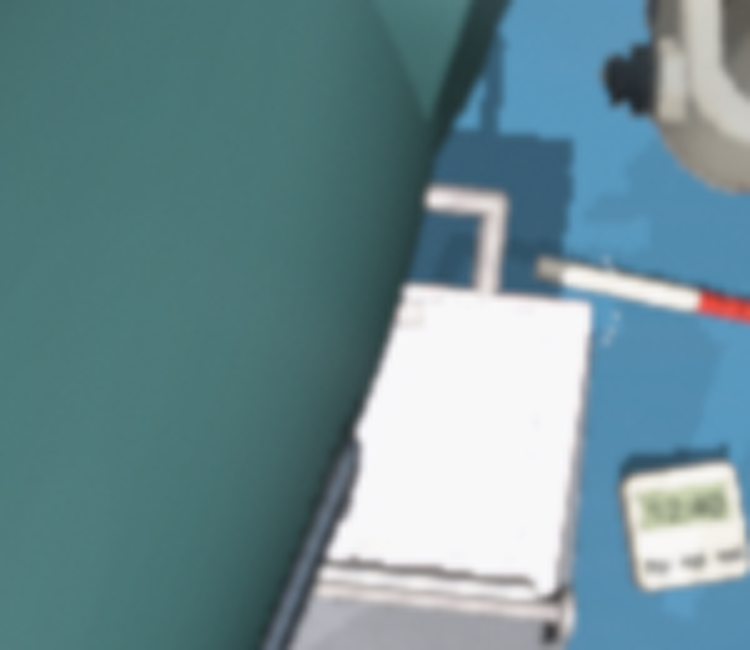

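The fingers hang above the bar (scene crop: tips about (375,305) and (420,275), bar about (400,370)), astride its line, clear of board and box. I'll descend and close.

```bash
python3 -m pendant '{"delta_pos":[[0,0,1],[0,0,1],[0,0,1],[0,0,1],[0,0,1],[0,0,1],[0,0,0]],"rotation":[[0,0,0],[0,0,0],[0,0,0],[0,0,0],[0,0,0],[0,0,0],[0,0,0]],"jaw":[3,3,3,3,3,3,3]}'
python3 -m pendant '{"delta_pos":[[0,0,0],[0,0,0],[0,0,0],[0,0,0],[0,0,0],[0,0,0]],"rotation":[[0,0,0],[0,0,0],[0,0,0],[0,0,0],[0,0,0],[0,0,0]],"jaw":[2,1.4,1,0.8,0.8,0.8]}' 20
python3 - <<'E'
from h import *
from workcell import ctrl
f=ctrl.grab_frame('top');s=ctrl.grab_frame('scene');crop(s,200,60,350,200,5,'pics/s3.png')
E
```

```text
t: 4.2
position: [0.6319, -0.183, 0.2027]
tool_rot: [[0.1, 0.995, -0.002], [0.995, -0.1, 0.001], [0.001, -0.002, -1.0]]
contact_force: [-0.9, 0.2, -0.3]
width: 0.0295
t: 4.8
position: [0.632, -0.1832, 0.2044]
tool_rot: [[0.1, 0.995, -0.001], [0.995, -0.1, -0.0], [-0.0, -0.001, -1.0]]
contact_force: [-6.0, 0.1, -1.0]
width: 0.011
```

View pics/s3.png

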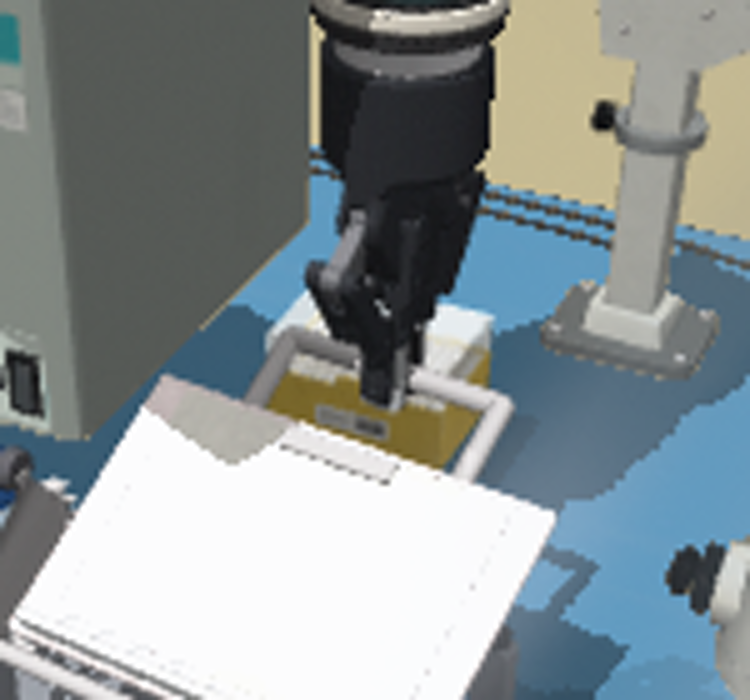

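Bar gripped (width 11 mm). Next, the arc increments in the tool's axes (tool y = stand x, tool z = down).

```bash
python3 - <<'E'
import numpy as np
for d in(.02,):
    th=np.arange(.48,1.1,d)
    for a in th: print('%.2f: %.2f %.2f'%(a,20.5*(np.cos(a+d)-np.cos(a)),-20.5*(np.sin(a+d)-np.sin(a))),end=' | ')
E
cat > st.py <<'E'
from workcell import ctrl
import numpy as np
s=ctrl.state();p=s['position'];F=np.array(s['contact_force'])
xs=np.array([.995,-.1,0]);r=(np.array(p)-[.451,-.165,.1])@xs; z=p[2]-.0097-.1
th=np.arctan2(z,r)
print('t %.1f th %.3f (acos %.3f) rad %.4f'%(s['t'],th,np.arccos(min(1,r/.205)),np.hypot(r,z)),'F',F.round(1),'Ftang %.1f Frad %.1f'%(F@(-np.sin(th)*xs+[0,0,np.cos(th)]),F@(np.cos(th)*xs+[0,0,np.sin(th)])),'w',round(s['width'],4))
E
python3 st.py
python3 -m pendant '{"delta_pos":[[-0.19,0,0],[0,-0.19,-0.36],[0,-0.2,-0.36],[0,-0.21,-0.36]],"rotation":[[0,0,0],[0,0,0],[0,0,0],[0,0,0]],"jaw":[0.8,0.8,0.8,0.8]}'; python3 st.py
```

```text
0.48: -0.19 -0.36 | 0.50: -0.20 -0.36 | 0.52: -0.21 -0.35 | 0.54: -0.21 -0.35 | 0.56: -0.22 -0.35 | 0.58: -0.23 -0.34 | 0.60: -0.23 -0.34 | 0.62: -0.24 -0.33 | 0.64: -0.25 -0.33 | 0.66: -0.25 -0.32 | 0.68: -0.26 -0.32 | 0.70: -0.27 -0.31 | 0.72: -0.27 -0.31 | 0.74: -0.28 -0.30 | 0.76: -0.29 -0.29 | 0.78: -0.29 -0.29 | 0.80: -0.30 -0.28 | 0.82: -0.30 -0.28 | 0.84: -0.31 -0.27 | 0.86: -0.31 -0.26 | 0.88: -0.32 -0.26 | 0.90: -0.32 -0.25 | 0.92: -0.33 -0.25 | 0.94: -0.33 -0.24 | 0.96: -0.34 -0.23 | 0.98: -0.34 -0.22 | 1.00: -0.35 -0.22 | 1.02: -0.35 -0.21 | 1.04: -0.36 -0.20 | 1.06: -0.36 -0.20 | 1.08: -0.36 -0.19 | 1.10: -0.37 -0.18 | t 4.9 th 0.480 (acos 0.480) rad 0.2051 F [-4.9 -0.3 -0.3] Ftang 2.0 Frad -4.4 w 0.0112
t: 5.3
position: [0.6263, -0.1829, 0.2149]
tool_rot: [[0.099, 0.995, 0.0], [0.995, -0.099, 0.003], [0.003, -0.0, -1.0]]
contact_force: [2.2, 11.0, -4.3]
width: 0.0109
t 5.3 th 0.538 (acos 0.536) rad 0.2052 F [ 2.2 11.  -4.3] Ftang -4.2 Frad -1.3 w 0.0109
```

I slipped in the first row (a 1.9 mm shift along the bar, 11 N lateral). I'll undo it and carry on up the arc.

```bash
python3 -m pendant '{"delta_pos":[[0.19,0,0],[0,-0.21,-0.35],[0,-0.22,-0.35],[0,-0.23,-0.34],[0,-0.23,-0.34],[0,-0.24,-0.33],[0,-0.25,-0.33],[0,-0.25,-0.32]],"rotation":[[0,0,0],[0,0,0],[0,0,0],[0,0,0],[0,0,0],[0,0,0],[0,0,0],[0,0,0]],"jaw":[0.8,0.8,0.8,0.8,0.8,0.8,0.8,0.8]}'; python3 st.py
python3 -m pendant '{"delta_pos":[[0,-0.26,-0.32],[0,-0.27,-0.31],[0,-0.27,-0.31],[0,-0.28,-0.30],[0,-0.29,-0.29],[0,-0.29,-0.29],[0,0,0]],"rotation":[[0,0,0],[0,0,0],[0,0,0],[0,0,0],[0,0,0],[0,0,0],[0,0,0]],"jaw":[0.8,0.8,0.8,0.8,0.8,0.8,0.8]}'; python3 st.py
```

```text
t: 6.1
position: [0.6102, -0.1809, 0.2391]
tool_rot: [[0.1, 0.995, 0.001], [0.995, -0.1, 0.0], [0.0, 0.001, -1.0]]
contact_force: [-0.0, 2.1, -4.3]
width: 0.011
t 6.1 th 0.680 (acos 0.675) rad 0.2058 F [-0.   2.1 -4.3] Ftang -3.2 Frad -2.9 w 0.011
t: 6.8
position: [0.5939, -0.1792, 0.2579]
tool_rot: [[0.1, 0.995, 0.002], [0.995, -0.1, -0.0], [-0.0, 0.002, -1.0]]
contact_force: [6.0, 2.9, 2.6]
width: 0.0108
t 6.8 th 0.801 (acos 0.795) rad 0.2064 F [6.  2.9 2.6] Ftang -2.3 Frad 5.8 w 0.0108
```

```bash
cat > g.py <<'E'
import sys
from workcell import ctrl
import numpy as np
exec(open('st.py').read())
T=F@(-np.sin(th)*xs+[0,0,np.cos(th)])
sys.exit(0 if T>-5.5 else 1)
E
J='"rotation":[[0,0,0],[0,0,0]],"jaw":[0.8,0.8]}'
python3 -m pendant '{"delta_pos":[[0,-0.10,-0.14],[0,-0.15,-0.14],[0,-0.15,-0.14],[0,-0.15,-0.14],[0,0,0]],"rotation":[[0,0,0],[0,0,0],[0,0,0],[0,0,0],[0,0,0]],"jaw":[0.8,0.8,0.8,0.8,0.8]}' >/dev/null; python3 g.py &&
python3 -m pendant '{"delta_pos":[[0,-0.16,-0.14],[0,-0.16,-0.13],[0,0,0]],"rotation":[[0,0,0],[0,0,0],[0,0,0]],"jaw":[0.8,0.8,0.8]}' >/dev/null; python3 g.py &&
python3 -m pendant '{"delta_pos":[[0,-0.08,-0.06],[0,0,0]],"rotation":[[0,0,0],[0,0,0]],"jaw":[0.8,0.8]}' >/dev/null; python3 g.py &&
python3 -m pendant '{"delta_pos":[[0,-0.08,-0.06],[0,0,0]],"rotation":[[0,0,0],[0,0,0]],"jaw":[0.8,0.8]}' >/dev/null; python3 g.py
```

```text
t 7.3 th 0.837 (acos 0.830) rad 0.2066 F [4.7 3.3 2.6] Ftang -1.5 Frad 4.9 w 0.0107
t 7.6 th 0.858 (acos 0.850) rad 0.2067 F [6.4 2.9 2.8] Ftang -2.7 Frad 6.1 w 0.0107
t 7.8 th 0.862 (acos 0.854) rad 0.2067 F [6.8 3.  3.7] Ftang -2.5 Frad 7.0 w 0.0112
t 8.0 th 0.866 (acos 0.859) rad 0.2067 F [6.3 3.5 3.9] Ftang -2.0 Frad 6.8 w 0.0114
```

```bash

python3 -m pendant '{"delta_pos":[[0,0.03,-0.12],[0,0,0]],"rotation":[[0,0,0],[0,0,0]],"jaw":[0.8,0.8]}' >/dev/null; python3 g.py &&
python3 -m pendant '{"delta_pos":[[0,-0.08,-0.06],[0,0,0]],"rotation":[[0,0,0],[0,0,0]],"jaw":[0.8,0.8]}' >/dev/null; python3 g.py &&
python3 -m pendant '{"delta_pos":[[0,-0.08,-0.06],[0,0,0]],"rotation":[[0,0,0],[0,0,0]],"jaw":[0.8,0.8]}' >/dev/null; python3 g.py &&
python3 -m pendant '{"delta_pos":[[0,-0.08,-0.06],[0,0,0]],"rotation":[[0,0,0],[0,0,0]],"jaw":[0.8,0.8]}' >/dev/null; python3 g.py &&
python3 -m pendant '{"delta_pos":[[0,-0.08,-0.06],[0,0,0]],"rotation":[[0,0,0],[0,0,0]],"jaw":[0.8,0.8]}' >/dev/null; python3 g.py
```

```text
t 8.2 th 0.870 (acos 0.862) rad 0.2069 F [2.8 3.  0.5] Ftang -1.6 Frad 2.0 w 0.011
t 8.4 th 0.874 (acos 0.867) rad 0.2069 F [4.  3.9 0.4] Ftang -2.5 Frad 2.6 w 0.0114
t 8.6 th 0.879 (acos 0.871) rad 0.2069 F [3.5 3.  0.8] Ftang -2.0 Frad 2.7 w 0.0112
t 8.8 th 0.884 (acos 0.876) rad 0.2069 F [4.  4.3 1.5] Ftang -1.7 Frad 3.4 w 0.0112
t 9.0 th 0.889 (acos 0.881) rad 0.2070 F [4.3 3.5 1.4] Ftang -2.2 Frad 3.5 w 0.0112
```

```bash

python3 -m pendant '{"delta_pos":[[0,-0.08,-0.07],[0,0,0]],"rotation":[[0,0,0],[0,0,0]],"jaw":[0.8,0.8]}' >/dev/null; python3 g.py &&
python3 -m pendant '{"delta_pos":[[0,-0.08,-0.06],[0,0,0]],"rotation":[[0,0,0],[0,0,0]],"jaw":[0.8,0.8]}' >/dev/null && python3 g.py &&
python3 -m pendant '{"delta_pos":[[0,-0.08,-0.07],[0,0,0]],"rotation":[[0,0,0],[0,0,0]],"jaw":[0.8,0.8]}' >/dev/null && python3 g.py &&
python3 -m pendant '{"delta_pos":[[0,-0.08,-0.06],[0,0,0]],"rotation":[[0,0,0],[0,0,0]],"jaw":[0.8,0.8]}' >/dev/null && python3 g.py &&
python3 -m pendant '{"delta_pos":[[0,-0.08,-0.07],[0,0,0]],"rotation":[[0,0,0],[0,0,0]],"jaw":[0.8,0.8]}' >/dev/null && python3 g.py &&
python3 -m pendant '{"delta_pos":[[0,-0.08,-0.06],[0,0,0]],"rotation":[[0,0,0],[0,0,0]],"jaw":[0.8,0.8]}' >/dev/null && python3 g.py &&
python3 -m pendant '{"delta_pos":[[0,-0.09,-0.06],[0,0,0]],"rotation":[[0,0,0],[0,0,0]],"jaw":[0.8,0.8]}' >/dev/null && python3 g.py &&
python3 -m pendant '{"delta_pos":[[0,-0.08,-0.06],[0,0,0]],"rotation":[[0,0,0],[0,0,0]],"jaw":[0.8,0.8]}' >/dev/null && python3 g.py
```

```text
t 9.2 th 0.894 (acos 0.886) rad 0.2070 F [5.1 4.6 2.3] Ftang -2.1 Frad 4.7 w 0.0111
t 9.4 th 0.898 (acos 0.891) rad 0.2070 F [5.  4.1 2.5] Ftang -2.0 Frad 4.9 w 0.011
t 9.6 th 0.904 (acos 0.896) rad 0.2070 F [4.5 4.  2. ] Ftang -2.0 Frad 4.1 w 0.0108
t 9.8 th 0.909 (acos 0.901) rad 0.2071 F [5.1 3.8 3.1] Ftang -1.8 Frad 5.4 w 0.0108
t 10.0 th 0.914 (acos 0.906) rad 0.2071 F [4.9 3.6 1.5] Ftang -2.7 Frad 4.0 w 0.0107
t 10.2 th 0.918 (acos 0.910) rad 0.2071 F [4.9 3.3 1.6] Ftang -2.6 Frad 4.0 w 0.0112
t 10.4 th 0.924 (acos 0.916) rad 0.2072 F [6.  3.5 2.7] Ftang -2.8 Frad 5.5 w 0.011
t 10.6 th 0.928 (acos 0.920) rad 0.2072 F [5.8 4.2 4.8] Ftang -1.4 Frad 7.1 w 0.011
```

```bash

python3 -m pendant '{"delta_pos":[[0.04,0.02,-0.15],[0,0,0]],"rotation":[[0,0,0],[0,0,0]],"jaw":[0.8,0.8]}' >/dev/null; python3 g.py &&
python3 -m pendant '{"delta_pos":[[0.01,-0.08,-0.07],[0,0,0]],"rotation":[[0,0,0],[0,0,0]],"jaw":[0.8,0.8]}' >/dev/null && python3 g.py &&
python3 -m pendant '{"delta_pos":[[0,-0.08,-0.07],[0,0,0]],"rotation":[[0,0,0],[0,0,0]],"jaw":[0.8,0.8]}' >/dev/null && python3 g.py &&
python3 -m pendant '{"delta_pos":[[0,-0.08,-0.07],[0,0,0]],"rotation":[[0,0,0],[0,0,0]],"jaw":[0.8,0.8]}' >/dev/null && python3 g.py &&
python3 -m pendant '{"delta_pos":[[0,-0.08,-0.07],[0,0,0]],"rotation":[[0,0,0],[0,0,0]],"jaw":[0.8,0.8]}' >/dev/null && python3 g.py &&
python3 -m pendant '{"delta_pos":[[0,-0.08,-0.07],[0,0,0]],"rotation":[[0,0,0],[0,0,0]],"jaw":[0.8,0.8]}' >/dev/null && python3 g.py &&
python3 -m pendant '{"delta_pos":[[0,-0.08,-0.07],[0,0,0]],"rotation":[[0,0,0],[0,0,0]],"jaw":[0.8,0.8]}' >/dev/null && python3 g.py &&
python3 -m pendant '{"delta_pos":[[0,-0.08,-0.07],[0,0,0]],"rotation":[[0,0,0],[0,0,0]],"jaw":[0.8,0.8]}' >/dev/null && python3 g.py
```

```text
t 10.8 th 0.933 (acos 0.925) rad 0.2074 F [-0.5  1.  -3.9] Ftang -1.8 Frad -3.5 w 0.0113
t 11.0 th 0.938 (acos 0.930) rad 0.2074 F [-1.3 -0.4 -5.7] Ftang -2.3 Frad -5.4 w 0.0112
t 11.2 th 0.944 (acos 0.935) rad 0.2075 F [-3.4 -2.  -7.3] Ftang -1.7 Frad -7.8 w 0.0112
t 11.4 th 0.948 (acos 0.939) rad 0.2076 F [ -4.1  -3.3 -10.6] Ftang -3.2 Frad -10.8 w 0.0111
t 11.6 th 0.953 (acos 0.943) rad 0.2077 F [ -4.   -2.4 -16. ] Ftang -6.2 Frad -15.2 w 0.0106
```

```bash

python3 -m pendant '{"delta_pos":[[0,-0.04,0.06],[0,0,0],[0,0,0]],"rotation":[[0,0,0],[0,0,0],[0,0,0]],"jaw":[0.8,0.8,0.8]}' >/dev/null; python3 g.py
python3 - <<'E'
from h import *
from workcell import ctrl
s=ctrl.grab_frame('scene');crop(s,150,150,270,240,6,'pics/s4.png')
E
```

```text
t 11.9 th 0.952 (acos 0.943) rad 0.2076 F [ -1.9  -2.9 -12.5] Ftang -6.0 Frad -11.1 w 0.0112
```

View pics/s4.png

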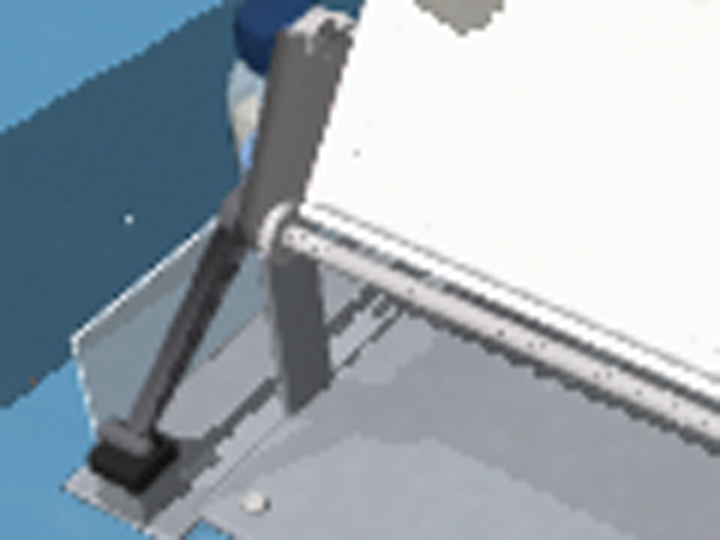

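The picture shows the nose pad (crop (125,435)) just on the black buffer, and the tangential force is rising beyond the 2–3 N lift. I'll ease the radial strain and press a touch more.

```bash

python3 -m pendant '{"delta_pos":[[0,-0.06,0.05],[0,0,0],[0,0,0]],"rotation":[[0,0,0],[0,0,0],[0,0,0]],"jaw":[0.8,0.8,0.8]}' >/dev/null; python3 g.py &&
python3 -m pendant '{"delta_pos":[[0,-0.06,-0.02],[0,0,0],[0,0,0]],"rotation":[[0,0,0],[0,0,0],[0,0,0]],"jaw":[0.8,0.8,0.8]}' >/dev/null; python3 g.py
```

```text
t 12.2 th 0.953 (acos 0.944) rad 0.2075 F [ 4.3 -4.2 -4.8] Ftang -6.6 Frad -1.2 w 0.011
t 12.2 th 0.953 (acos 0.944) rad 0.2075 F [ 4.3 -4.2 -4.8] Ftang -6.6 Frad -1.2 w 0.011
```

```bash

python3 -m pendant '{"delta_pos":[[0,-0.04,-0.03],[0,0,0],[0,0,0]],"rotation":[[0,0,0],[0,0,0],[0,0,0]],"jaw":[0.8,0.8,0.8]}' >/dev/null; python3 g.py
```

```text
t 12.6 th 0.954 (acos 0.946) rad 0.2075 F [ 3.6 -4.2 -6. ] Ftang -6.7 Frad -2.6 w 0.0111
```

```bash

python3 -m pendant '{"delta_pos":[[0,-0.05,-0.02],[0,0,0],[0,0,0]],"rotation":[[0,0,0],[0,0,0],[0,0,0]],"jaw":[0.8,0.8,0.8]}' >/dev/null; python3 g.py
```

```text
t 12.8 th 0.956 (acos 0.947) rad 0.2075 F [ 6.2 -3.7 -7.5] Ftang -9.7 Frad -2.3 w 0.0109
```

7.5 N beyond the lifting force with the tilt no longer growing, so the stop is met. Now lower along the arc, watching that the prop does not catch.

```bash
cat > gd.py <<'E'
import sys
exec(open('st.py').read())
T=F@(-np.sin(th)*xs+[0,0,np.cos(th)])
sys.exit(0 if T<3 else 1)
E
python3 - <<'E'
import numpy as np
d=.025;a=.95
while a>0.0: print('%.3f: %.2f %.2f'%(a,20.5*(np.cos(a-d)-np.cos(a)),-20.5*(np.sin(a-d)-np.sin(a))),end=' | ');a-=d
E
python3 -m pendant '{"delta_pos":[[0,0.2,0.15],[0,0.2,0.15],[0,0.2,0.15],[0,0,0]],"rotation":[[0,0,0],[0,0,0],[0,0,0],[0,0,0]],"jaw":[0.8,0.8,0.8,0.8]}' >/dev/null; python3 gd.py
```

```text
0.950: 0.41 0.30 | 0.925: 0.41 0.31 | 0.900: 0.40 0.32 | 0.875: 0.39 0.33 | 0.850: 0.38 0.34 | 0.825: 0.37 0.35 | 0.800: 0.36 0.36 | 0.775: 0.35 0.37 | 0.750: 0.34 0.38 | 0.725: 0.34 0.39 | 0.700: 0.33 0.40 | 0.675: 0.32 0.40 | 0.650: 0.31 0.41 | 0.625: 0.29 0.42 | 0.600: 0.28 0.43 | 0.575: 0.27 0.43 | 0.550: 0.26 0.44 | 0.525: 0.25 0.45 | 0.500: 0.24 0.45 | 0.475: 0.23 0.46 | 0.450: 0.22 0.46 | 0.425: 0.21 0.47 | 0.400: 0.19 0.47 | 0.375: 0.18 0.48 | 0.350: 0.17 0.48 | 0.325: 0.16 0.49 | 0.300: 0.15 0.49 | 0.275: 0.13 0.49 | 0.250: 0.12 0.50 | 0.225: 0.11 0.50 | 0.200: 0.10 0.50 | 0.175: 0.08 0.51 | 0.150: 0.07 0.51 | 0.125: 0.06 0.51 | 0.100: 0.04 0.51 | 0.075: 0.03 0.51 | 0.050: 0.02 0.51 | 0.025: 0.01 0.51 | t 13.2 th 0.920 (acos 0.912) rad 0.2074 F [ 2.7 -3.7  1.9] Ftang -1.3 Frad 3.4 w 0.011
```

```bash

python3 -m pendant '{"delta_pos":[[-0.04,0.40,0.31],[0,0.40,0.32],[0,0.39,0.33],[0,0,0]],"rotation":[[0,0,0],[0,0,0],[0,0,0],[0,0,0]],"jaw":[0.8,0.8,0.8,0.8]}' >/dev/null; python3 gd.py && 
python3 -m pendant '{"delta_pos":[[0,0.38,0.34],[0,0.37,0.35],[0,0.36,0.36],[0,0,0]],"rotation":[[0,0,0],[0,0,0],[0,0,0],[0,0,0]],"jaw":[0.8,0.8,0.8,0.8]}' >/dev/null && python3 gd.py && 
python3 -m pendant '{"delta_pos":[[0,0.35,0.37],[0,0.34,0.38],[0,0.34,0.39],[0,0,0]],"rotation":[[0,0,0],[0,0,0],[0,0,0],[0,0,0]],"jaw":[0.8,0.8,0.8,0.8]}' >/dev/null && python3 gd.py
```

```text
t 13.7 th 0.843 (acos 0.835) rad 0.2068 F [4.3 0.4 3.1] Ftang -1.1 Frad 5.1 w 0.0111
t 14.1 th 0.769 (acos 0.762) rad 0.2064 F [ 3.5 -0.5  0.1] Ftang -2.4 Frad 2.6 w 0.0112
t 14.4 th 0.696 (acos 0.689) rad 0.2062 F [ 0.7 -1.6 -1.1] Ftang -1.4 Frad -0.0 w 0.0108
```

```bash

python3 -m pendant '{"delta_pos":[[0,0.33,0.40],[0,0.32,0.40],[0,0.31,0.41],[0,0.30,0.42],[0,0,0]],"rotation":[[0,0,0],[0,0,0],[0,0,0],[0,0,0],[0,0,0]],"jaw":[0.8,0.8,0.8,0.8,0.8]}' >/dev/null; python3 gd.py && 
python3 -m pendant '{"delta_pos":[[0,0.28,0.43],[0,0.27,0.43],[0,0.26,0.44],[0,0.25,0.45],[0,0,0]],"rotation":[[0,0,0],[0,0,0],[0,0,0],[0,0,0],[0,0,0]],"jaw":[0.8,0.8,0.8,0.8,0.8]}' >/dev/null && python3 gd.py && 
python3 -m pendant '{"delta_pos":[[0,0.24,0.45],[0,0.23,0.46],[0,0.22,0.46],[0,0.21,0.47],[0,0,0]],"rotation":[[0,0,0],[0,0,0],[0,0,0],[0,0,0],[0,0,0]],"jaw":[0.8,0.8,0.8,0.8,0.8]}' >/dev/null && python3 gd.py
```

```text
t 14.9 th 0.596 (acos 0.586) rad 0.2064 F [-3.2 -1.6 -3.5] Ftang -1.2 Frad -4.5 w 0.0109
t 15.4 th 0.499 (acos 0.486) rad 0.2064 F [-3.8 -0.7 -3.8] Ftang -1.6 Frad -5.1 w 0.011
t 15.9 th 0.400 (acos 0.385) rad 0.2063 F [-5.8 -2.1 -4.2] Ftang -1.7 Frad -6.8 w 0.011
```

The prop is clear (below 0.48 with the board's weight still on the fingers). Continuing, with some radial relief.

```bash

python3 -m pendant '{"delta_pos":[[0,0.14,0.48],[0,0.15,0.48],[0,0.14,0.48],[0,0.14,0.48],[0,0,0]],"rotation":[[0,0,0],[0,0,0],[0,0,0],[0,0,0],[0,0,0]],"jaw":[0.8,0.8,0.8,0.8,0.8]}' >/dev/null; python3 gd.py && 
python3 -m pendant '{"delta_pos":[[0,0.13,0.49],[0,0.12,0.50],[0,0.11,0.50],[0,0.10,0.50],[0,0,0]],"rotation":[[0,0,0],[0,0,0],[0,0,0],[0,0,0],[0,0,0]],"jaw":[0.8,0.8,0.8,0.8,0.8]}' >/dev/null && python3 gd.py && 
python3 -m pendant '{"delta_pos":[[0,0.08,0.51],[0,0.07,0.51],[0,0.06,0.51],[0,0,0]],"rotation":[[0,0,0],[0,0,0],[0,0,0],[0,0,0]],"jaw":[0.8,0.8,0.8,0.8]}' >/dev/null && python3 gd.py
```

```text
t 16.4 th 0.302 (acos 0.287) rad 0.2059 F [ 1.7 -3.2 -1.6] Ftang -2.1 Frad 1.4 w 0.011
t 16.9 th 0.201 (acos 0.192) rad 0.2054 F [ 4.4 -4.4 -1.1] Ftang -2.1 Frad 4.5 w 0.011
t 17.4 th 0.125 (acos 0.127) rad 0.2050 F [ 5.7 -2.9 -1.5] Ftang -2.2 Frad 5.8 w 0.0108
```

```bash

python3 -m pendant '{"delta_pos":[[0,0.10,0.5],[0,0.03,0.5],[0,0.02,0.5],[0,0,0]],"rotation":[[0,0,0],[0,0,0],[0,0,0],[0,0,0]],"jaw":[0.8,0.8,0.8,0.8]}' >/dev/null; python3 gd.py && 
python3 -m pendant '{"delta_pos":[[0,0.01,0.25],[0,0,0.2],[0,0,0]],"rotation":[[0,0,0],[0,0,0],[0,0,0]],"jaw":[0.8,0.8,0.8]}' >/dev/null && python3 gd.py && 
python3 -m pendant '{"delta_pos":[[0,0,0.15],[0,0,0.15],[0,0,0]],"rotation":[[0,0,0],[0,0,0],[0,0,0]],"jaw":[0.8,0.8,0.8]}' >/dev/null && python3 gd.py
```

```text
t 17.8 th 0.051 (acos 0.074) rad 0.2047 F [ 5.1 -4.  -1.5] Ftang -1.8 Frad 5.4 w 0.0106
t 18.1 th 0.030 (acos 0.068) rad 0.2046 F [ 4.7 -4.  -1.1] Ftang -1.2 Frad 5.1 w 0.0113
t 18.4 th 0.017 (acos 0.064) rad 0.2046 F [ 5.9 -3.9 -2.7] Ftang -2.8 Frad 6.2 w 0.0113
```

```bash

python3 -m pendant '{"delta_pos":[[0,0,0.15],[0,0,0.1],[0,0,0]],"rotation":[[0,0,0],[0,0,0],[0,0,0]],"jaw":[0.8,0.8,0.8]}' >/dev/null; python3 gd.py && 
python3 -m pendant '{"delta_pos":[[0,0,0.12],[0,0,0.12],[0,0,0]],"rotation":[[0,0,0],[0,0,0],[0,0,0]],"jaw":[0.8,0.8,0.8]}' >/dev/null && python3 gd.py && 
python3 -m pendant '{"delta_pos":[[0,0,0.12],[0,0,0.12],[0,0,0]],"rotation":[[0,0,0],[0,0,0],[0,0,0]],"jaw":[0.8,0.8,0.8]}' >/dev/null && python3 gd.py
```

```text
t 18.6 th 0.014 (acos 0.056) rad 0.2047 F [-2.8 -1.1 18.5] Ftang 18.6 Frad -2.4 w 0.0109
```

Firm contact at about zero tilt, so the board should be on its rests. Quick visual check.

```bash

python3 -m pendant '{"delta_pos":[[0,0,-0.08],[0,0,0]],"rotation":[[0,0,0],[0,0,0]],"jaw":[0.8,0.8]}' >/dev/null; python3 gd.py
cat > tilt.py <<'E'
from h import *
from workcell import ctrl
import sys
s=ctrl.grab_frame('scene');crop(s,140,90,340,240,4,sys.argv[1])
pts=[];X=np.array([.995,-.1,0]);H=np.array([.451,-.165,.1]);Y=np.array([.1,.995,0])
for v in range(110,230,2):
    for u in range(180,320,2):
        if s['img'][v,u].min()<225 or s['depth'][v,u]==0: continue
        q=P(s,u,v);a=(q-H)@X;b=(q-H)@Y
        if .03<a<.15 and -.1<b<.1 and q[2]>.09: pts.append((a,q[2]))
pts=np.array(pts);print(len(pts))
for _ in range(4):
    c=np.polyfit(pts[:,0],pts[:,1],1);r=abs(np.polyval(c,pts[:,0])-pts[:,1]);pts=pts[r<max(.004,r.std())]
print('tilt',np.arctan(c[0]),len(pts))
E
python3 tilt.py pics/s5.png
```

```text
t 18.9 th 0.015 (acos 0.057) rad 0.2047 F [-0.6 -2.9 12.4] Ftang 12.4 Frad -0.1 w 0.0109
658
tilt -0.0002653308259332156 657
```

View pics/s5.png

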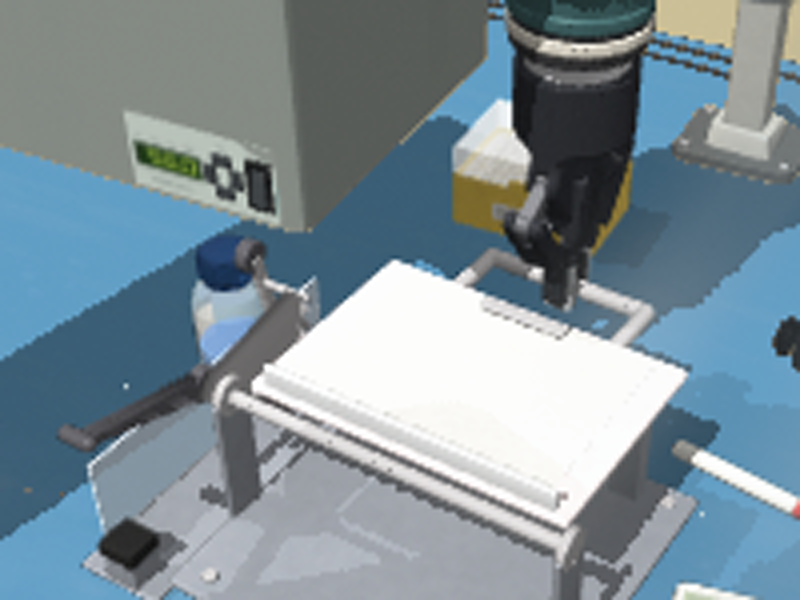

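The picture shows the board flat (fitted tilt 0.000). Now raise to about 0.39.

```bash

python3 -m pendant '{"delta_pos":[[0,0,-0.15],[0,-0.01,-0.51],[0,-0.02,-0.51],[0,-0.03,-0.51],[0,-0.04,-0.51],[0,-0.06,-0.51],[0,-0.07,-0.51],[0,-0.08,-0.51],[0,-0.10,-0.50],[0,0,0]],"rotation":[[0,0,0],[0,0,0],[0,0,0],[0,0,0],[0,0,0],[0,0,0],[0,0,0],[0,0,0],[0,0,0],[0,0,0]],"jaw":[0.8,0.8,0.8,0.8,0.8,0.8,0.8,0.8,0.8,0.8]}' >/dev/null; python3 g.py &&
python3 -m pendant '{"delta_pos":[[0,-0.11,-0.50],[0,-0.12,-0.50],[0,-0.13,-0.49],[0,-0.15,-0.49],[0,-0.16,-0.49],[0,-0.17,-0.48],[0,0,0]],"rotation":[[0,0,0],[0,0,0],[0,0,0],[0,0,0],[0,0,0],[0,0,0],[0,0,0]],"jaw":[0.8,0.8,0.8,0.8,0.8,0.8,0.8]}' >/dev/null; python3 g.py; python3 tilt.py pics/s6.png
```

```text
t 19.9 th 0.219 (acos 0.207) rad 0.2055 F [ 5.5 -4.  -1.2] Ftang -2.5 Frad 5.5 w 0.0113
t 20.6 th 0.368 (acos 0.350) rad 0.2064 F [ 8.4 -3.7  0.8] Ftang -2.4 Frad 8.5 w 0.0111
864
tilt 0.34564855103062214 848
```

View pics/s6.png

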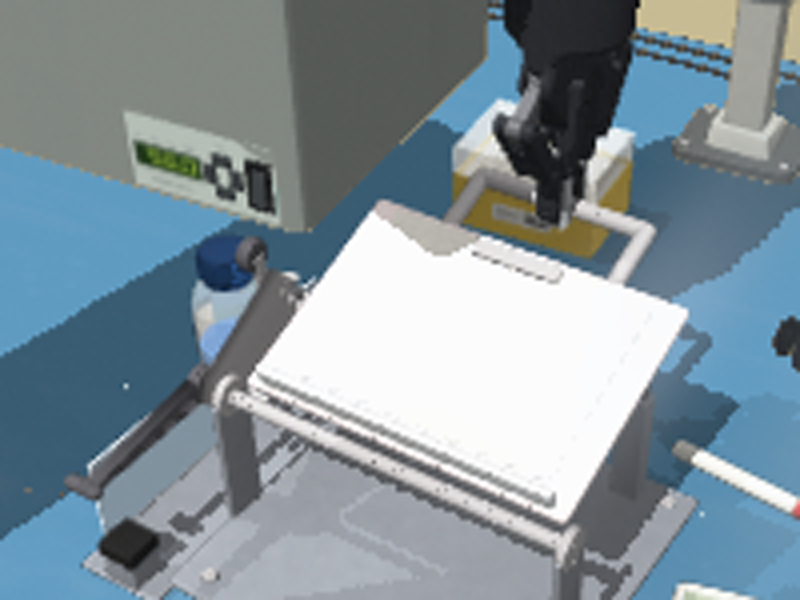

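Tilt is now 0.346; I'll raise it by 0.055 more, then lower until the prop takes it.

```bash

python3 -m pendant '{"delta_pos":[[0,-0.05,-0.4],[0,-0.1,-0.4],[0,-0.1,-0.3],[0,0,0],[0,0,0]],"rotation":[[0,0,0],[0,0,0],[0,0,0],[0,0,0],[0,0,0]],"jaw":[0.8,0.8,0.8,0.8,0.8]}' >/dev/null; python3 g.py; python3 tilt.py pics/s7.png
python3 -m pendant '{"delta_pos":[[0,0.15,0.4],[0,0.15,0.35],[0,0.1,0.2],[0,0,0]],"rotation":[[0,0,0],[0,0,0],[0,0,0],[0,0,0]],"jaw":[0.8,0.8,0.8,0.8]}' >/dev/null; python3 gd.py &&
python3 -m pendant '{"delta_pos":[[0,0.05,0.13],[0,0,0]],"rotation":[[0,0,0],[0,0,0]],"jaw":[0.8,0.8]}' >/dev/null; python3 gd.py &&
python3 -m pendant '{"delta_pos":[[0,0.05,0.12],[0,0,0]],"rotation":[[0,0,0],[0,0,0]],"jaw":[0.8,0.8]}' >/dev/null; python3 gd.py &&
python3 -m pendant '{"delta_pos":[[0,0.05,0.12],[0,0,0]],"rotation":[[0,0,0],[0,0,0]],"jaw":[0.8,0.8]}' >/dev/null; python3 gd.py
```

```text
t 21.1 th 0.421 (acos 0.400) rad 0.2069 F [-1.8 -3.1 -3.3] Ftang -2.5 Frad -2.7 w 0.0108
879
tilt 0.3951388617133267 860
t 21.6 th 0.368 (acos 0.347) rad 0.2066 F [-4.2 -4.  -4.3] Ftang -2.7 Frad -5.1 w 0.0113
t 21.8 th 0.362 (acos 0.341) rad 0.2066 F [-5.5 -2.8 -3.4] Ftang -1.3 Frad -6.1 w 0.0108
t 22.0 th 0.357 (acos 0.335) rad 0.2066 F [-5.9 -3.4 -2.7] Ftang -0.6 Frad -6.1 w 0.0107
t 22.2 th 0.352 (acos 0.330) rad 0.2066 F [-8.5 -2.3  0.6] Ftang 3.4 Frad -7.5 w 0.0107
```

Held at 0.330: the force turned from -2.5 to +3.4 N. I'll relax the sideways load, open and go up.

```bash

python3 -m pendant '{"delta_pos":[[0,-0.06,0],[0,0,0]],"rotation":[[0,0,0],[0,0,0]],"jaw":[0.8,0.8]}' >/dev/null; python3 st.py
python3 -m pendant '{"delta_pos":[[0,0,0],[0,0,0],[0,0,0],[0,0,0],[0,0,0],[0,0,0]],"rotation":[[0,0,0],[0,0,0],[0,0,0],[0,0,0],[0,0,0],[0,0,0]],"jaw":[1.3,1.6,2.0,2.4,2.8,3.0]}'; python3 tilt.py pics/s8.png
```

```text
t 22.4 th 0.353 (acos 0.332) rad 0.2065 F [-6.  -2.6  0. ] Ftang 2.0 Frad -5.4 w 0.0106
t: 23.0
position: [0.6443, -0.1843, 0.1815]
tool_rot: [[0.1, 0.995, 0.0], [0.995, -0.1, 0.0], [0.0, 0.0, -1.0]]
contact_force: [0.8, -0.8, 0.3]
width: 0.0304
862
tilt 0.3306799847214118 852
```

View pics/s8.png

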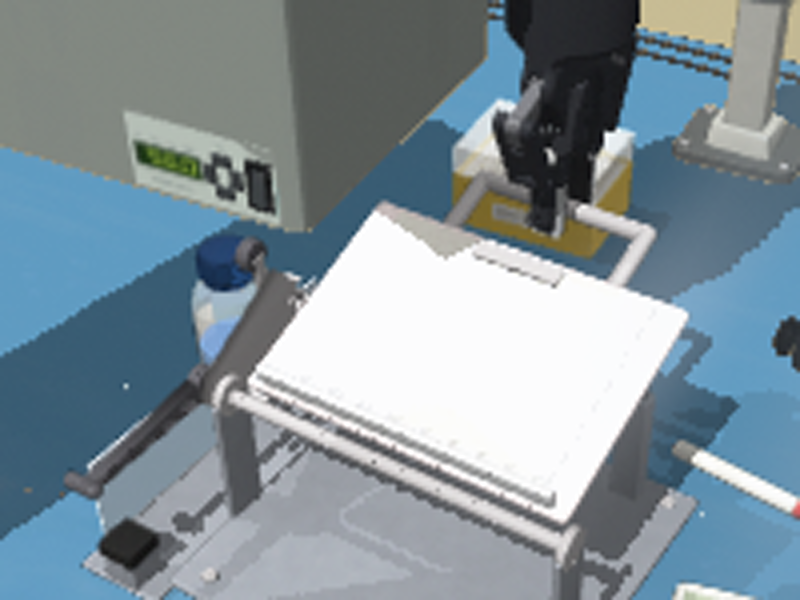

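The board stands at 0.331 with the fingers open around the bar (opening about (545,225) in the crop). Retreat straight up.

```bash

python3 -m pendant '{"delta_pos":[[0,0,-0.5],[0,0,-0.8],[0,0,-1],[0,0,-1],[0,0,-1.5],[0,0,-2],[0,0,-2],[0,0,-2],[0,0,-1],[0,0,0],[0,0,0]],"rotation":[[0,0,0],[0,0,0],[0,0,0],[0,0,0],[0,0,0],[0,0,0],[0,0,0],[0,0,0],[0,0,0],[0,0,0],[0,0,0]],"jaw":[3,3,3,3,3,3,3,3,3,3,3]}'; python3 tilt.py pics/s9.png
python3 - <<'E'
from h import *
from workcell import ctrl
s=ctrl.grab_frame('scene');o=pickle.load(open('scene.pkl','rb'))
for n,u0,v0,u1,v1 in(('timer',300,232,340,270),('pen',305,198,360,230),('tally',362,235,395,268),('jar',185,145,203,180)):
    d=np.abs(s['img'][v0:v1,u0:u1].astype(int)-o['img'][v0:v1,u0:u1]).max(2); print(n,(d>60).sum(),d.size)
E
```

```text
t: 24.15
position: [0.6443, -0.1843, 0.2995]
tool_rot: [[0.1, 0.995, 0.0], [0.995, -0.1, -0.0], [-0.0, 0.0, -1.0]]
contact_force: [-1.1, 0.6, -0.5]
width: 0.0302
849
tilt 0.32963306957010047 834
timer 0 1520
pen 0 1760
tally 0 1089
jar 123 630
```

View pics/s9.png

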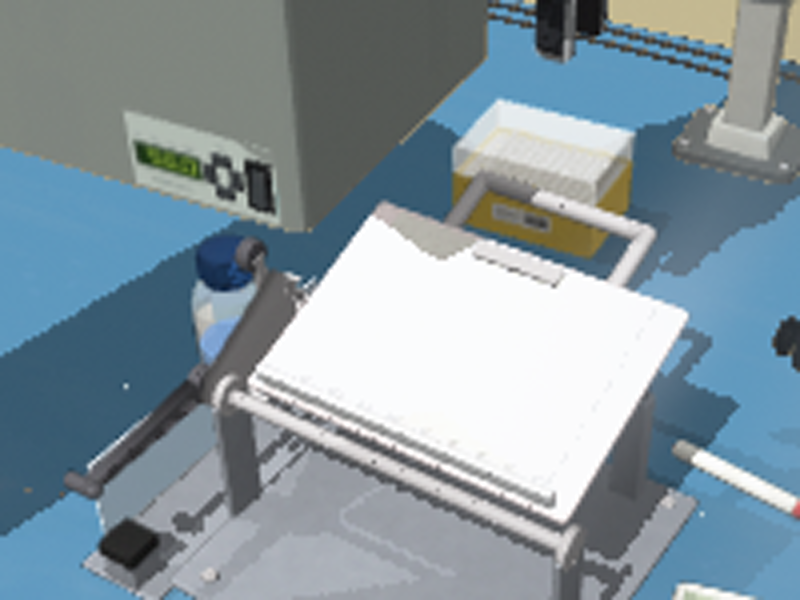

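The picture shows the board on its prop, the gripper well clear of the bar, and the jar cap at the same pixel as at the start (195,155). Handing in.

```bash
python3 -c "
from workcell import ctrl
print(ctrl.job_done())"
```

```text
the job is handed in; nothing more can be done
None
```

The board is on the second notch from the bottom, standing on its prop, and the job was handed in at about 24 s. No verdict was reported.

- **Raising:** I gripped the handle bar with 20 N and raised the board from 0.48 rad to the top stop, felt at about 0.95 rad. The bar force there was 9.7 N, about 7.5 N above the lifting force.
- **Lowering:** It went down onto its rests with the fingers holding it, to a camera tilt of 0.000. Pressing it onto the rests peaked at about 18.5 N at the bar.
- **Setting the notch:** I raised it to 0.395 rad and eased it down until the prop took the weight. Then I opened the fingers and backed off upward.

**Last checks:**
- The camera tilt was 0.330 rad, the same before and after the gripper moved away, and the gripper is clear.
- The image areas of the timer, pen and counter matched the first picture.
- The jar's area differed only because the sector arm in front of it now stands at another tilt. By eye its cap is at the same pixel as at the start.

**Slips:** One mistyped row shifted the gripper 1.9 mm along the bar, giving about 11 N sideways, and I undid it in the next move. Near the stop the pull along the board reached about 15 N before I eased it off.

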